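Punch the cupboard door stored behind the paint tins

TASK

Clear every paint tin off the cardboard strip in front of the low bay, then draw the white cupboard door out of the bay and slide it until it lies flat on the bench with its pencil cross right under the point of the punch stand. Press the punch knob down so that the point strikes the cross, then lay the door flat and square, pull upwards, wholly on the rubber mat, and stand all the tins back on the cardboard strip. Leave the jar, the screwdriver and the mug where they are.

Things in the scene. Friction and masses are not known exactly. Their poses are not given: they have to be found in the camera images.
- bay: Low grey storage bay fixed on the bench, open only towards its own -x (roughly towards the robot). Origin: on the bench, at the middle of its mouth (front edge of roof); x points into the bay, y along the mouth, z up. Roof 100 deep (x) by 232 wide (y), underside 43 and top 57 mm above the bench; cheeks 14 mm thick leave 204 mm clear width; back wall 92 mm behind the mouth. It has no floor: the door lies on the bench itself.
- strip (a point): Centre of the brown cardboard strip lying before the bay mouth, 90 deep (x) by 232 wide (y), 1 mm thick, part of the bay and with the bay's axes; 115 mm in front of the mouth. It is no obstacle and things stand at bench height on it. At the start 2 or 3 tins stand on it in a row along y, about 75 mm apart (a place in the row may be empty).
- door_center (a point): Centre of the panel of a loose white cupboard door, 140 (x) by 180 (y) by 15 mm thick, 0.3 kg, lying flat, its rear part under the bay roof, about the front 55 mm (with the pull) sticking out. Point is at half the thickness, 7.5 mm above the bench when flat; x points away from the pull (into the bay), z up. The tins in front stop it from being drawn out.
- door_pull (a point): Middle of the upper part of the door's wooden pull, a block 40 (x) by 26 (y) by 35 mm tall standing on the panel 50 mm from the panel centre along -x, flush with its front edge. Point is 37.5 mm above the door's underside; the block's top is at 50 mm. Grip it across y from above. Same axes as the door.
- door_cross (a point): Pencil cross (28 mm, dark) on the top face of the door, 50 mm in x and 20 mm in y from the panel centre, 15 mm above the underside: i.e. 100 mm in x and 20 mm in y from the pull.
- tin_a_center (a point): Loose plain metal paint tin with a shut lid, upright cylinder 60 mm diameter, 75 mm tall, 0.3 kg; point at its middle, 37.5 mm above its underside. All tins are alike; absent ones read None.
- tin_b_center (a point): Loose plain metal paint tin with a shut lid, upright cylinder 60 mm diameter, 75 mm tall, 0.3 kg; point at its middle, 37.5 mm above its underside. All tins are alike; absent ones read None.
- tin_c_center (a point): Loose plain metal paint tin with a shut lid, upright cylinder 60 mm diameter, 75 mm tall, 0.3 kg; point at its middle, 37.5 mm above its underside. All tins are alike; absent ones read None.
- punch_point (a point): Rest place of the punch point (fixed; does not follow the plunger), 23 mm above the bench, 8 mm above a door's face. x points to the steel column (28 mm thick, 130 mm behind); its foot plate (14 high, 120 wide) begins 100 mm behind. An arm 28 wide runs 86 to 110 mm up from the column to 18 mm before the point. Stand and mat lie left and right of the bay, either way round.
- knob_top (a point): Top centre of the black round knob (36 mm diameter) of the punch plunger, straight above the point, 150 mm above the bench when up.
- plunger (a joint): How far the punch is pressed down, m: 0 up, 0.012 bottom stop; it springs back up. Takes about 2 N to start and 7 N at 0.008, where the point strikes the face of a door lying below it.
- mat: Thin dark rubber mat on the bench, 180 (x) by 240 (y) by 1 mm, no obstacle; things lie at bench height on it. Origin at its centre, axes along its sides.
- jar_at (a point): Bystander: amber jar, 64 mm diameter, 80 tall; point at its underside centre.
- screwdriver_at (a point): Bystander: screwdriver lying on the bench, 200 mm long; point at its underside.
- mug_at (a point): Bystander: white mug, 80 mm diameter, 90 tall; point at its underside centre.

How it is judged:
On the way, in this order (a step that is already met when the one before it is completed fails the run):
1. every tin stands clear of the cardboard strip while the door is still in the bay ((y of tin_a_center in the frame of strip above 0.125 m or y of tin_a_center in the frame of strip below -0.125 m or x of tin_a_center in the frame of strip below -0.055 m or x of tin_a_center in the frame of strip above 0.13 m) and (y of tin_b_center in the frame of strip above 0.125 m or y of tin_b_center in the frame of strip below -0.125 m or x of tin_b_center in the frame of strip below -0.055 m or x of tin_b_center in the frame of strip above 0.13 m) and (y of tin_c_center in the frame of strip above 0.125 m or y of tin_c_center in the frame of strip below -0.125 m or x of tin_c_center in the frame of strip below -0.055 m or x of tin_c_center in the frame of strip above 0.13 m) and angle between each of tin_a_center, tin_b_center, tin_c_center's own z axis and vertical below 0.15 rad and x of door_center in the frame of bay above -0.04 m), for 0.2 s.
2. the door is drawn out of the bay (x of door_center in the frame of bay below -0.08 m), for 0.1 s.
3. the pencil cross is under the punch point, within 6 mm, door flat on the bench (horizontal distance between door_cross and punch_point below 0.006 m and angle between door_center's own z axis and vertical below 0.05 rad and height (world z) of door_center below 0.013 m), for 0.3 s.
4. the punch is pressed down onto the cross (all of step 3 and value of joint plunger above 0.007 m), for 0.1 s.
At the end, for the whole second after the job is handed in: The door lies flat, pull up, on the rubber mat (its centre within 45 mm of the mat's centre in x and 40 mm in y, within 0.4 rad of square), every tin stands upright on the cardboard strip (its centre within 30 mm of the strip's long midline and 100 mm of its middle along it), and the punch is up (x of door_center in the frame of mat between -0.045 and 0.045 m and y of door_center in the frame of mat between -0.04 and 0.04 m and angle between the x axis of door_center and the x axis of mat, either way round below 0.4 rad and angle between door_center's own z axis and vertical below 0.05 rad and height (world z) of door_center below 0.013 m and x of tin_a_center in the frame of strip between -0.03 and 0.03 m and y of tin_a_center in the frame of strip between -0.1 and 0.1 m and angle between each of tin_a_center, tin_b_center, tin_c_center's own z axis and vertical below 0.15 rad and height (world z) of each of tin_a_center, tin_b_center, tin_c_center below 0.045 m and x of tin_b_center in the frame of strip between -0.03 and 0.03 m and y of tin_b_center in the frame of strip between -0.1 and 0.1 m and x of tin_c_center in the frame of strip between -0.03 and 0.03 m and y of tin_c_center in the frame of strip between -0.1 and 0.1 m and value of joint plunger below 0.003 m); the robot touches nothing.
It fails at once if the jar is moved more than 40 mm (distance of jar_at from where it was at the start of the episode above 0.04 m).
It fails at once if the screwdriver is moved more than 40 mm (distance of screwdriver_at from where it was at the start of the episode above 0.04 m).
It fails at once if the mug is moved more than 40 mm (distance of mug_at from where it was at the start of the episode above 0.04 m).
Of tin_a, tin_b, tin_c only 2 to 3 are there at a start; the rules pass over those that are not, and their reading is None.
At some moment in a run one of door, tin_a, tin_b, tin_c may be knocked a few centimetres aside while the robot is not near it.
Once in a run the grip may slacken for a moment while it holds something.
It also fails if it takes over 210 s, if anything falls off the work surface, if the arm or the gripper's body presses on something with over 40 N, if the wrist force passes 120 N, or if a joint passes its speed limit or range.

ROBOT

A 6-joint arm with a two-finger parallel gripper is mounted at the origin on the work surface. World frame = base frame: x ahead of the robot, y to its left, z up, the work surface at z = 0. Lengths are in m, angles in rad, forces in N, time in s.
With the tool pointing down it reaches from about 0.35 to 0.775 m from the base axis. Payload 7.3 kg.
Tool frame: the origin (TCP) lies between the finger pads; the fingertips stand 8 mm ahead of it and the grasp point (between the pads) lies 11 mm behind it (robot.nose_length is the distance from the TCP to the fingertips, in m); z points along the fingers, y is the line along which they close (so a half turn about z gives the same grasp; the last joint's range is limited). The gripper opens to 92 mm and grips with 3 to 60 N. Pads are 19 mm wide; open, the fingers measure 130 mm over their backs; the gripper's body (75 mm by 190 mm) begins 47 mm behind the grasp point.
Start: joints at [-1.389, 0.342, 1.524, -0, 1.275, -0.146], TCP at [0.169, -0.497, 0.235] pointing down, gripper open.
Joint ranges: [-2.53, 2.53], [-0.77, 2.02], [0.04, 2.7], [-1, 4.14], [0.28, 2.66], [-3.11, 3.11]. Speed limits (rad/s): [2.57, 2.57, 3.14, 3.14, 3.14, 3.14].

INTERFACE

Orientations are given as [roll, pitch, yaw] about the fixed x, y, z axes, in that order (R = Rz(yaw) Ry(pitch) Rx(roll)).
In Python, from cell import robot gives the robot as it stands. The module is installed in compiled form; this text tells all that it offers.
- The arm moves only by the shell command python3 -m jog 'ROWS' [FORCE]. ROWS is JSON, a list that holds one entry, the list of rows, each a list of 5 numbers: the gripper's target within -1 to 1 (fully open at 1, half-way at 0, shut at -1), then the shift along the tool's x, y, z in m, then the turn about the tool's z in rad. A call has 1 to 5 rows; each row is the pose to reach, as a shift and turn from the pose commanded when the call began, along the tool's axes at that moment; what a row does not reach only later rows make up. A row lasts 1/12 s, in which the tool goes at most 41.7 mm and 7.16 degrees, less where a joint would pass 70% of its speed; a pose out of reach is approached as far as the arm can. A call with a gripper value outside its range is refused whole. The fingers move at their own pace and stop on an object; FORCE is the grip in N (left out, the last holds). Time passes only in rows, so rows that repeat a pose let the fingers close. It gives the time, the measured TCP pose, the force, the opening and the grip force at its end, in the units of the state.
- robot.observe(): the state, without advancing time (a new reading comes with each control period).
- robot.read_camera(name): name is "scene" or "top" or "wrist"; returns the picture (384x512x3 uint8, red, green, blue); there is no depth.
- robot.camera_model(name): a dict with "camera_matrix" (3x3 intrinsics, pixels), "dist_coeffs" ([k1, k2, p1, p2, k3] as OpenCV has them; the pictures are not rectified), "position" and "attitude" of the camera in the world; the wrist camera has in their place "mount" (4x4, takes a point from camera to tool coordinates, whose origin is the TCP and whose axes are the flange's). Camera axes: x right, y down, z forward; pixel columns grow to the right and rows downward; lengths in m; the calibration is good to about 2 mm. A picture is of the moment at which its call begins: read the wrist's pose just before it. camera_model takes no time and is no camera call.
- robot.hand_in(): hands the job in; it is judged then, once.
The state is a dict: "time": time; "qpos": joint angles; "qvel": joint speeds; "joint_efforts": joint torques, N m; "tool_pos": TCP position; "tool_rot": TCP orientation; "contact_force": force on the tool from outside, world axes, zero at the start; "torque": the same for the moment, N m; "opening": finger opening in m; "grip_force": force on a finger pad.
Only numpy, scipy, OpenCV 4.12 (cv2) and the standard library are available. Lean on these libraries where they do the work, as an engineer would, in place of code of your own. Each camera call takes 0.05 s, during which the arm holds its last target. There are 200 camera calls.

## Working session

There is one attempt and no reset: what is moved stays moved. The work goes in short steps, Python scripts to look and compute and a shell command to move; the robot and the scene stay as the last step left them, time stands still between calls to the robot, and variables do not carry over. Pictures are saved under pics/ and viewed, at most 14 in all, crops included, and the job is handed in when it is done.

```bash
mkdir -p pics
cat > h.py <<'E'
import numpy as np, cv2
from scipy.spatial.transform import Rotation as R
from cell import robot
def cam(name):
    m=robot.camera_model(name); K=np.array(m["camera_matrix"],float); D=np.array(m["dist_coeffs"],float)
    if "mount" in m:
        s=robot.observe(); T=np.eye(4); r=np.array(s["tool_rot"],float)
        T[:3,:3]=R.from_euler('xyz',r).as_matrix() if r.size==3 else r.reshape(3,3); T[:3,3]=s["tool_pos"]
        T=T@np.array(m["mount"])
        return K,D,T[:3,:3],T[:3,3]
    a=np.array(m["attitude"],float)
    A=a if a.shape==(3,3) else R.from_euler('xyz',a).as_matrix()
    return K,D,A,np.array(m["position"],float)
def shot(name,fn):
    c=cam(name); im=np.ascontiguousarray(robot.read_camera(name)[:,:,::-1]); cv2.imwrite('pics/'+fn,im)
    np.savez('pics/'+fn+'.npz',*c); return im,c
def load(fn):
    z=np.load('pics/'+fn+'.npz'); return [z['arr_%d'%i] for i in range(4)]
def px2w(c,uv,z):
    K,D,A,p=c; n=cv2.undistortPoints(np.array(uv,float).reshape(-1,1,2),K,D).reshape(-1,2)
    d=np.c_[n,np.ones(len(n))]@A.T; return p+d*((z-p[2])/d[:,2])[:,None]
def w2px(c,P):
    K,D,A,p=c; P=(np.atleast_2d(P)-p)@A; return cv2.projectPoints(P,np.zeros(3),np.zeros(3),K,D)[0].reshape(-1,2)
E
python3 - <<'E'
from h import *
for n in("top","scene"):
    im,c=shot(n,n+'1.png'); print(n,robot.camera_model(n))
print(robot.observe()["tool_rot"], robot.camera_model("wrist")["mount"])
a=cv2.imread('pics/top1.png');b=cv2.imread('pics/scene1.png')
cv2.imwrite('pics/top1b.png',cv2.resize(a,(800,600),interpolation=cv2.INTER_CUBIC))
E
```

```text
top {'camera_matrix': array([[489.19301531,   0.        , 250.81976608],
       [  0.        , 489.19301531, 190.5201228 ],
       [  0.        ,   0.        ,   1.        ]]), 'dist_coeffs': array([-0.03446957,  0.        ,  0.        ,  0.        ,  0.        ]), 'position': array([0.44711754, 0.01151473, 1.61565105]), 'attitude': array([-3.01972151, -0.01314313, -1.59726844])}
scene {'camera_matrix': array([[418.54712597,   0.        , 251.12147433],
       [  0.        , 418.54712597, 193.33781899],
       [  0.        ,   0.        ,   1.        ]]), 'dist_coeffs': array([-0.1353622,  0.       ,  0.       ,  0.       ,  0.       ]), 'position': array([1.44075046, 0.19976641, 0.68419165]), 'attitude': array([-2.15683864e+00,  1.62985038e-03,  1.80449727e+00])}
[-3.14027997e+00 -1.97634530e-04  3.27778217e-01] [[ 1.13771014e-03 -9.51334700e-01 -3.08157417e-01  8.44162553e-02]
 [ 9.99999340e-01  1.13092340e-03  2.00620552e-04 -9.24681596e-05]
 [ 1.57645141e-04 -3.08157442e-01  9.51335359e-01 -1.49734704e-01]
 [ 0.00000000e+00  0.00000000e+00  0.00000000e+00  1.00000000e+00]]
```

View pics/top1b.png

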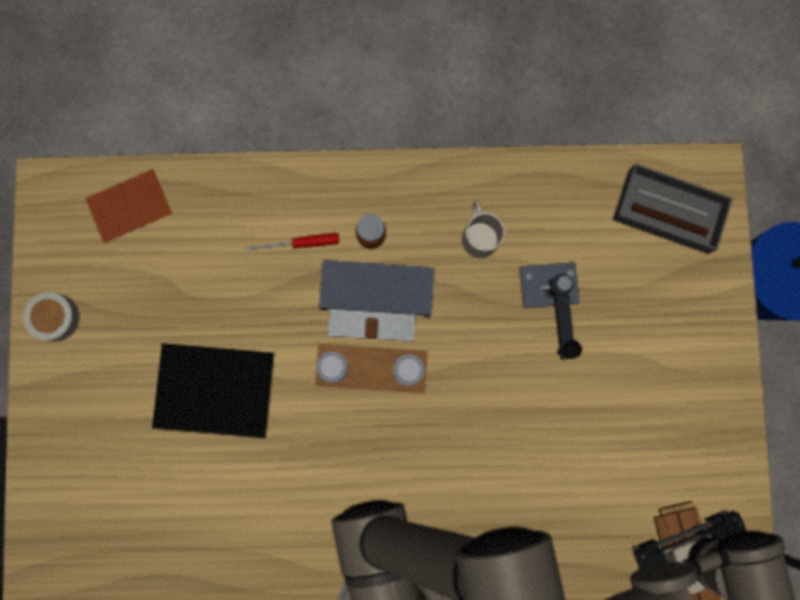

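View pics/scene1.png

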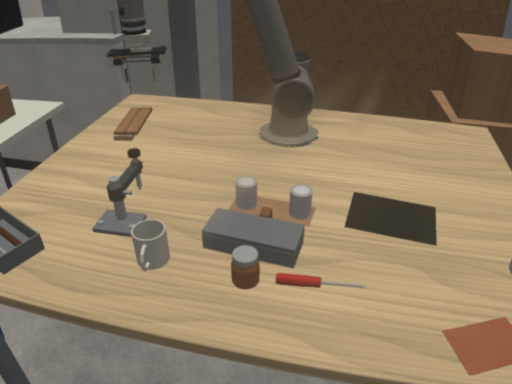

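The top picture shows two tins at (332,367) and (409,370), the bay at about (377,288), the pull at (372,328), the mat at about (213,391) and the knob at (569,349). The jar is at (370,230), the mug at (482,235) and the screwdriver at (293,242).

Run:
```python
from h import *
c=load('top1.png'); np.set_printoptions(precision=4,suppress=True)
def w(l,z): return px2w(c,(np.array(l,float)+.5)/1.5625-.5,z)[:,:2]
def rep(n,l,z):
    P=w(l,z); print(n,P.tolist() if len(P)<3 else (P.mean(0),P.round(4).tolist()))
rep('roof',[(322,261),(435,267),(430,317),(319,310)],.057)
rep('strip',[(318,345),(428,350),(425,392),(316,386)],.001)
rep('mat',[(162,344),(274,352),(266,438),(153,428)],.001)
rep('tins',[(332,367),(409,370)],.075)
rep('pulltop',[(372,328)],.05); rep('doorfront',[(329,337),(414,341)],.015)
rep('knob',[(569,349)],.15); rep('column',[(562,284)],.11); rep('foot',[(519,266),(577,262),(579,304),(524,307)],.014)
rep('jar',[(370,220)],.08);rep('mug',[(482,236)],.09)
a=cv2.imread('pics/top1.png');
d=np.hstack([cv2.resize(a[160:260,195:295],(400,400),interpolation=cv2.INTER_CUBIC),cv2.resize(a[155:255,310:410],(400,400),interpolation=cv2.INTER_CUBIC)])
cv2.imwrite('pics/crop1.png',d)
```

```text
roof (array([0.6575, 0.0177]), [[0.7179, 0.1289], [0.6997, -0.1042], [0.5962, -0.0905], [0.6163, 0.1365]])
strip (array([0.4965, 0.032 ]), [[0.5482, 0.1443], [0.5317, -0.0876], [0.4438, -0.0785], [0.4623, 0.1498]])
mat (array([0.4588, 0.3643]), [[0.5585, 0.4735], [0.5358, 0.2372], [0.3572, 0.2554], [0.3836, 0.491]])
tins [[0.4986631532502312, 0.11077297698915334], [0.48865585580535004, -0.04363220469870841]]
pulltop [[0.5772074910806804, 0.02895357340001841]]
doorfront [[0.5634846190890048, 0.11983556829122155], [0.5505575876062778, -0.05802206817112109]]
knob [[0.5186189897693921, -0.35033775811131695]]
column [[0.6506324376717966, -0.3531881041182111]]
foot (array([ 0.6628, -0.3503]), [[0.7045, -0.2865], [0.7102, -0.4112], [0.6199, -0.4104], [0.6165, -0.293]])
jar [[0.796711441980601, 0.027567016562796122]]
mug [[0.7559097479400256, -0.19964951467220318]]
```

View pics/crop1.png

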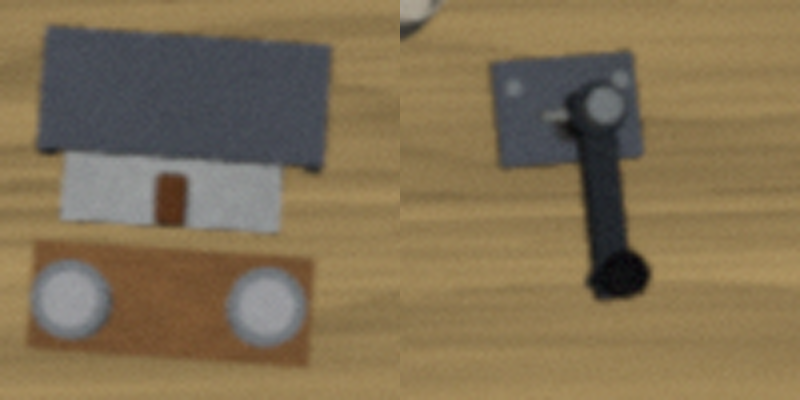

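The crop confirms the layout: two tins at the strip's ends, the pull midway along the door front, and the stand square with its knob towards me. Next I'll work out the first move.

```bash
cat > d.py <<'E'
import sys
from h import *
# usage: d.py x y z yaw ...  -> shifts in tool axes, chaining targets
s=robot.observe(); p=np.array(s["tool_pos"]); r=s["tool_rot"]; yaw=r[2]
print("t %.1f"%s["time"],"p",np.round(p,4),"rpy",np.round(r,3),"open %.4f grip %.1f"%(s["opening"],s["grip_force"]),"F",np.round(s["contact_force"],1),"q",np.round(s["qpos"],2))
v=list(map(float,sys.argv[1:]))
for i in range(0,len(v),4):
    d=np.array(v[i:i+3])-p; T=R.from_euler('xyz',[np.pi,0,yaw]).as_matrix().T@d
    print("shift",np.round(T,4),"turn %.4f"%(yaw-v[i+3])); p=np.array(v[i:i+3]); yaw=v[i+3]
E
python3 d.py .25 -.42 .235 -.075 .4887 -.0436 .20 -.075
```

```text
t 0.1 p [ 0.169  -0.4967  0.2341] rpy [-3.14  -0.     0.328] open 0.0917 grip 0.0 F [ 0.  -0.3  0.8] q [-1.39  0.34  1.52  0.    1.28 -0.15]
shift [ 0.1014 -0.0465 -0.0009] turn 0.4028
shift [ 0.2098 -0.3932  0.035 ] turn 0.0000
```

```bash
python3 -m jog '[[[1,0.1,-0.046,0,0.12],[1,0.1,-0.046,0,0.24],[1,0.1,-0.046,0,0.36],[1,0.1,-0.046,0,0.403],[1,0.1,-0.046,0,0.403]]]' 20
python3 -m jog '[[[1,0.1,-0.2,0.01,0],[1,0.1,-0.2,0.01,0],[1,0.1,-0.2,0.01,0],[1,0.1,-0.2,0.01,0],[1,0.1,-0.2,0.01,0]]]'
python3 -m jog '[[[1,0.06,-0.18,0.01,0],[1,0.06,-0.18,0.01,0],[1,0.06,-0.18,0.01,0],[1,0.06,-0.18,0.01,0],[1,0.06,-0.18,0.01,0]]]'
python3 - <<'E'
from h import *
im,c=shot('wrist','w1.png')
E
python3 d.py .4887 -.0436 .10 -.075
```

```text
time: 0.52
tool_pos: [0.25, -0.4201, 0.2347]
tool_rot: [-3.141, 0.0, -0.074]
contact_force: [-0.6, 0.0, -0.0]
opening: 0.0917
grip_force: 0.0
time: 0.93
tool_pos: [0.3559, -0.2418, 0.2252]
tool_rot: [3.141, 0.0, -0.075]
contact_force: [1.0, -1.2, -0.2]
opening: 0.092
grip_force: 0.0
time: 1.35
tool_pos: [0.4298, -0.0651, 0.2151]
tool_rot: [-3.141, 0.0, -0.072]
contact_force: [-0.4, -0.7, -0.8]
opening: 0.0918
grip_force: 0.0
t 1.4 p [ 0.4305 -0.0632  0.215 ] rpy [-3.139 -0.    -0.071] open 0.0918 grip 0.0 F [-0.7  2.5 -0.2] q [-0.32  0.2   1.79  0.    1.16  1.32]
shift [ 0.0567 -0.0237  0.115 ] turn 0.0042
```

View pics/w1.png

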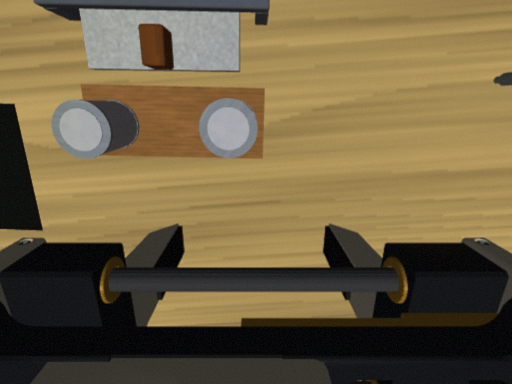

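The wrist picture shows the tins' lids at (228,127) and (81,128), and the strip's right corners at (265,88) and (263,158). The pull's top is near (152,36), and the door's front corners are at (88,67) and (239,70).

Run:
```python
from h import *
c=load('w1.png'); np.set_printoptions(precision=4,suppress=True)
print(px2w(c,[(228,127),(81,128)],.075)); print('strip',px2w(c,[(82,85),(265,88),(263,158)],.001)); print('door',px2w(c,[(88,67),(239,70)],.015)); print('pull front top corners',px2w(c,[(144,65),(171,68)],.05))
```

```text
[[ 0.4923 -0.0427  0.075 ]
 [ 0.5023  0.1115  0.075 ]]
strip [[ 0.5512  0.1427  0.001 ]
 [ 0.5313 -0.0868  0.001 ]
 [ 0.4423 -0.0789  0.001 ]]
door [[ 0.5689  0.1221  0.015 ]
 [ 0.5528 -0.0565  0.015 ]]
pull front top corners [[0.561  0.0426 0.05  ]
 [0.5561 0.0144 0.05  ]]
```

```bash
python3 -m jog '[[[1,0.059,-0.024,0.02,0],[1,0.059,-0.024,0.05,0],[1,0.059,-0.024,0.09,0],[1,0.059,-0.024,0.13,0],[1,0.059,-0.024,0.155,0]]]' 20
python3 -m jog '[[[1,0,0,0.02,0],[-1,0,0,0.02,0],[-1,0,0,0.02,0],[-1,0,0,0.02,0],[-1,0,0,0.02,0]]]' 20
python3 -m jog '[[[-1,0,0,0,0],[-1,0,0,0,0],[-1,0,0,0,0],[-1,0,0,-0.02,0],[-1,0,0,-0.04,0]]]' 25
python3 d.py .62 -.19 .15 -.075 .65 -.19 .042 -.075
```

```text
time: 1.82
tool_pos: [0.4881, -0.0484, 0.0565]
tool_rot: [-3.141, 0.005, -0.073]
contact_force: [-0.6, 0.6, -0.3]
opening: 0.0919
grip_force: 0.0
time: 2.23
tool_pos: [0.4909, -0.0487, 0.042]
tool_rot: [3.141, -0.003, -0.075]
contact_force: [0.5, 1.7, -0.2]
opening: 0.0696
grip_force: 0.7
time: 2.65
tool_pos: [0.4885, -0.048, 0.0802]
tool_rot: [-3.141, 0.003, -0.075]
contact_force: [0.1, 0.5, -3.3]
opening: 0.0602
grip_force: 25.0
t 2.6 p [ 0.4885 -0.048   0.0802] rpy [-3.141e+00  3.000e-03 -7.500e-02] open 0.0602 grip 25.0 F [ 0.1  0.5 -3.3] q [-0.25  0.47  1.81 -0.    0.86  1.39]
shift [ 0.1417  0.1317 -0.0698] turn 0.0002
shift [ 0.0299 -0.0022  0.108 ] turn 0.0000
```

```bash
python3 -m jog '[[[-1,0,0.01,-0.03,0],[-1,0.02,0.03,-0.06,0],[-1,0.05,0.06,-0.07,0],[-1,0.08,0.09,-0.07,0],[-1,0.11,0.12,-0.07,0]]]'
python3 -m jog '[[[-1,0.03,0.01,0,0],[-1,0.045,0.01,0.03,0],[-1,0.05,0.01,0.06,0],[-1,0.05,0.01,0.09,0],[-1,0.05,0.01,0.1,0]]]'
python3 -m jog '[[[-1,0,0,0.007,0],[-1,0,0,0.007,0],[1,0,0,0.007,0],[1,0,0,0.007,0],[1,0,0,0.007,0]]]'
python3 -m jog '[[[1,0,0,0,0],[1,0,0,-0.03,0],[1,0,0,-0.06,0],[1,0,0,-0.09,0],[1,0,0,-0.12,0]]]'
python3 d.py .502 .1115 .17 -.075 .502 .1115 .042 -.075
```

```text
time: 3.07
tool_pos: [0.5892, -0.175, 0.152]
tool_rot: [3.14, -0.002, -0.074]
contact_force: [0.7, 0.4, -4.5]
opening: 0.0597
grip_force: 25.0
time: 3.48
tool_pos: [0.6341, -0.1862, 0.0445]
tool_rot: [-3.139, 0.009, -0.075]
contact_force: [-0.2, 0.5, -5.6]
opening: 0.0597
grip_force: 25.0
time: 3.9
tool_pos: [0.6384, -0.1878, 0.0456]
tool_rot: [3.14, -0.004, -0.075]
contact_force: [0.3, -0.3, -0.3]
opening: 0.0753
grip_force: 0.0
time: 4.32
tool_pos: [0.6373, -0.1873, 0.1655]
tool_rot: [3.141, -0.001, -0.075]
contact_force: [0.8, -0.1, 0.8]
opening: 0.0916
grip_force: 0.0
t 4.3 p [ 0.6373 -0.1873  0.1655] rpy [ 3.141e+00 -1.000e-03 -7.500e-02] open 0.0916 grip 0.0 F [ 0.8 -0.1  0.8] q [-0.4   0.65  1.2  -0.    1.29  1.24]
shift [-0.1574 -0.2878 -0.0045] turn -0.0002
shift [ 0.    -0.     0.128] turn 0.0000
```

```bash
python3 -m jog '[[[1,-0.02,-0.037,0,0],[1,-0.04,-0.074,0,0],[1,-0.06,-0.11,0,0],[1,-0.08,-0.147,0,0],[1,-0.1,-0.184,0,0]]]'
python3 -m jog '[[[1,-0.02,-0.037,0,0],[1,-0.04,-0.074,0,0],[1,-0.057,-0.104,0,0],[1,-0.057,-0.104,0.03,0],[1,-0.057,-0.104,0.06,0]]]'
python3 d.py .502 .1115 .042 -.075
```

```text
time: 4.73
tool_pos: [0.551, 0.0041, 0.1643]
tool_rot: [3.141, -0.002, -0.076]
contact_force: [1.6, 0.3, 0.3]
opening: 0.0918
grip_force: 0.0
time: 5.15
tool_pos: [0.5037, 0.113, 0.1053]
tool_rot: [-3.141, -0.007, -0.071]
contact_force: [0.5, 0.2, -0.9]
opening: 0.0917
grip_force: 0.0
t 5.2 p [0.5037 0.113  0.1053] rpy [-3.141 -0.007 -0.071] open 0.0917 grip 0.0 F [ 0.5  0.2 -0.9] q [0.07 0.47 1.73 0.   0.94 1.71]
shift [-0.0016  0.0016  0.0633] turn 0.0038
```

```bash
python3 -m jog '[[[1,-0.001,0.001,0.03,0],[1,-0.001,0.001,0.062,0],[1,-0.001,0.001,0.062,0],[-1,-0.001,0.001,0.062,0],[-1,-0.001,0.001,0.062,0]]]' 25
python3 -m jog '[[[-1,0,0,0,0],[-1,0,0,0,0],[-1,0,0,0,0],[-1,0,0,0,0],[-1,0,0,0,0]]]' 25
python3 -m jog '[[[-1,0,0,-0.02,0],[-1,0,0,-0.04,0],[-1,0,0,-0.07,0],[-1,0,0,-0.1,0],[-1,0,0,-0.11,0]]]'
python3 d.py .65 .215 .15 -.075 .65 .215 .043 -.075
```

```text
time: 5.57
tool_pos: [0.503, 0.1098, 0.0431]
tool_rot: [-3.141, -0.003, -0.075]
contact_force: [0.6, -0.1, -0.9]
opening: 0.0829
grip_force: 0.0
time: 5.98
tool_pos: [0.5026, 0.1099, 0.0427]
tool_rot: [-3.141, -0.003, -0.075]
contact_force: [-1.3, 1.3, 6.3]
opening: 0.0594
grip_force: 25.0
time: 6.4
tool_pos: [0.5034, 0.1099, 0.1554]
tool_rot: [-3.141, -0.006, -0.075]
contact_force: [1.7, 0.5, -2.1]
opening: 0.0594
grip_force: 25.0
t 6.4 p [0.5034 0.1099 0.1554] rpy [-3.141 -0.006 -0.075] open 0.0594 grip 25.0 F [ 1.7  0.5 -2.1] q [ 0.07  0.4   1.67 -0.    1.06  1.71]
shift [ 0.1383 -0.1158  0.0054] turn -0.0001
shift [ 0.    -0.     0.107] turn 0.0000
```

```bash
python3 -m jog '[[[-1,0.03,-0.025,0,0],[-1,0.06,-0.05,0,0],[-1,0.09,-0.075,0,0],[-1,0.12,-0.1,0,0],[-1,0.138,-0.116,0,0]]]'
python3 -m jog '[[[-1,0,0,0.02,0],[-1,0,0,0.05,0],[-1,0,0,0.08,0],[-1,0,0,0.105,0],[-1,0,0,0.112,0]]]'
python3 -m jog '[[[-1,0,0,0,0],[1,0,0,0,0],[1,0,0,0,0],[1,0,0,0,0],[1,0,0,0,0]]]'
python3 -m jog '[[[1,0,0,-0.02,0],[1,0,0,-0.05,0],[1,0,0,-0.08,0],[1,0,0,-0.11,0],[1,-0.03,0.03,-0.12,0]]]'
python3 -m jog '[[[1,-0.035,0.03,0,0],[1,-0.07,0.06,0,0],[1,-0.105,0.09,0,0],[1,-0.14,0.1,0,0],[1,-0.17,0.1,0,0]]]'
python3 - <<'E'
from h import *
im,c=shot('wrist','w2.png'); im,c=shot('top','top2.png')
cv2.imwrite('pics/v2.png',np.hstack([cv2.resize(im[110:310,90:390],(600,400)),]))
E
python3 d.py
```

```text
time: 6.82
tool_pos: [0.6499, 0.217, 0.1499]
tool_rot: [-3.141, -0.0, -0.075]
contact_force: [0.8, -1.2, -3.2]
opening: 0.0596
grip_force: 25.0
time: 7.23
tool_pos: [0.6465, 0.2148, 0.037]
tool_rot: [3.14, 0.004, -0.075]
contact_force: [-12.0, -3.3, 31.7]
opening: 0.0595
grip_force: 25.0
time: 7.65
tool_pos: [0.6482, 0.2151, 0.0396]
tool_rot: [-3.142, -0.001, -0.075]
contact_force: [0.8, -0.1, 0.9]
opening: 0.0815
grip_force: 0.0
time: 8.07
tool_pos: [0.6244, 0.1922, 0.1652]
tool_rot: [-3.136, -0.016, -0.073]
contact_force: [-0.2, -0.6, 1.1]
opening: 0.0918
grip_force: 0.0
time: 8.48
tool_pos: [0.4383, 0.0996, 0.1591]
tool_rot: [3.141, -0.0, -0.078]
contact_force: [0.1, 1.0, -0.7]
opening: 0.0923
grip_force: 0.0
t 8.6 p [0.4339 0.1012 0.1585] rpy [ 3.141  0.006 -0.076] open 0.0920 grip 0.0 F [ 0.1 -0.3 -0.1] q [0.06 0.29 1.84 0.   1.02 1.7 ]
```

View pics/w2.png

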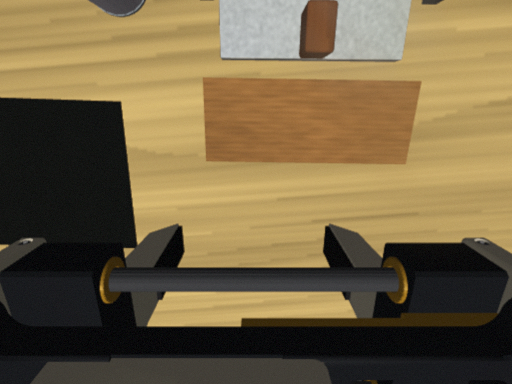

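View pics/v2.png

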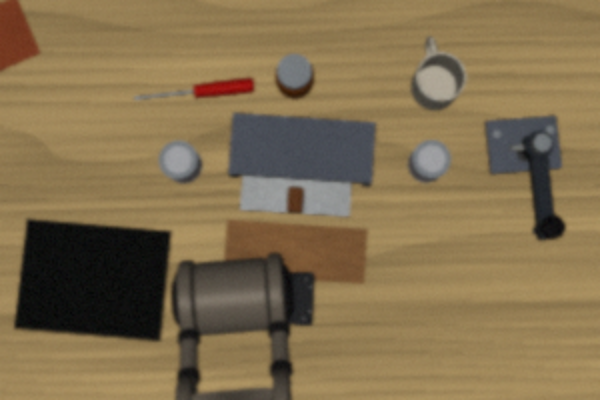

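Both tins stand upright and clear of the strip, at (180,160) and (430,160) in the crop. In the wrist picture the door's front corners are at (222,59) and (403,61), the pull's top spans about (308–337, 0) and the mat's right corners are at (122,101) and (136,247).

```bash
python3 - <<'E'
from h import *
c=load('w2.png'); np.set_printoptions(precision=4,suppress=True)
print('door',px2w(c,[(222,59),(403,61)],.015)); print('pull base',px2w(c,[(301,57),(334,57)],.015)); print('pull top back',px2w(c,[(309,1),(337,2)],.05)); print('mat',px2w(c,[(122,101),(136,247)],.001)); print('strip',px2w(c,[(204,78),(420,82),(406,164),(206,161)],.001))
c=load('top2.png')
print('tins',px2w(c,np.array([(180,160),(430,160)])/2.+[89.75,109.75],.075))
E
python3 d.py .578 .029 .1 -.075 .578 .029 .029 -.075
```

```text
door [[ 0.5664  0.1209  0.015 ]
 [ 0.551  -0.0577  0.015 ]]
pull base [[0.5622 0.043  0.015 ]
 [0.5598 0.0106 0.015 ]]
pull top back [[0.5987 0.0415 0.05  ]
 [0.5963 0.0186 0.05  ]]
mat [[0.5358 0.2347 0.001 ]
 [0.3589 0.2569 0.001 ]]
strip [[ 0.5518  0.1432  0.001 ]
 [ 0.5305 -0.0847  0.001 ]
 [ 0.4421 -0.0785  0.001 ]
 [ 0.4634  0.1526  0.001 ]]
tins [[ 0.6433  0.2115  0.075 ]
 [ 0.6334 -0.1852  0.075 ]]
t 8.6 p [0.4339 0.1012 0.1585] rpy [ 3.141  0.006 -0.076] open 0.0920 grip 0.0 F [ 0.1 -0.3 -0.1] q [0.06 0.29 1.84 0.   1.02 1.7 ]
shift [0.1492 0.0611 0.0585] turn -0.0008
shift [ 0.    -0.     0.071] turn 0.0000
```

```bash
python3 -m jog '[[[1,0.03,0.012,0,0.01],[1,0.06,0.024,0.02,0.01],[1,0.1,0.04,0.04,0.01],[1,0.13,0.052,0.058,0.01],[1,0.149,0.061,0.058,0.01]]]'
python3 -m jog '[[[1,0,0,0.03,0],[1,0,0,0.05,0],[1,0,0,0.07,0],[1,0,0,0.07,0],[-1,0,0,0.07,0]]]' 40
python3 -m jog '[[[-1,0,0,0,0],[-1,0,0,0,0],[-1,0,0,0,0],[-1,0,0,0,0],[-1,0,0,0,0]]]' 40
python3 -m jog '[[[-1,0,0,0,0],[-1,0,0,0,0],[-1,0,0,0,0],[-1,0,0,0,0],[-1,0,0,0,0]]]' 40
python3 d.py
```

```text
time: 9.0
tool_pos: [0.5861, 0.0281, 0.0975]
tool_rot: [3.141, 0.003, -0.086]
contact_force: [-1.1, 0.5, 0.0]
opening: 0.092
grip_force: 0.0
time: 9.42
tool_pos: [0.5843, 0.0298, 0.0304]
tool_rot: [3.142, 0.001, -0.085]
contact_force: [0.2, -0.2, -0.1]
opening: 0.0883
grip_force: 0.0
time: 9.83
tool_pos: [0.5847, 0.0297, 0.0318]
tool_rot: [3.141, -0.001, -0.085]
contact_force: [0.4, -0.1, -0.5]
opening: 0.0564
grip_force: 0.0
time: 10.25
tool_pos: [0.5843, 0.0298, 0.0309]
tool_rot: [-3.142, 0.0, -0.085]
contact_force: [-0.2, 0.7, 0.2]
opening: 0.0262
grip_force: 40.0
t 10.2 p [0.5843 0.0298 0.0309] rpy [-3.142  0.    -0.085] open 0.0262 grip 40.0 F [-0.2  0.7  0.2] q [-0.08  0.68  1.58  0.    0.88  1.58]
```

```bash
python3 -m jog '[[[-1,-0.02,0,0,0],[-1,-0.05,0,0,0],[-1,-0.08,0,0,0],[-1,-0.11,0,0,0],[-1,-0.14,0,0,0]]]' 40
python3 -m jog '[[[-1,-0.02,0,0,0],[-1,-0.02,0,0,0],[-1,-0.02,0,0,0]]]'
python3 - <<'E'
from h import *
im,c=shot('wrist','w3.png')
E
python3 d.py
```

```text
time: 10.67
tool_pos: [0.4435, 0.0417, 0.0309]
tool_rot: [3.142, -0.0, -0.085]
contact_force: [0.6, 1.3, -2.4]
opening: 0.0258
grip_force: 40.0
time: 10.92
tool_pos: [0.4246, 0.0433, 0.0312]
tool_rot: [3.141, 0.0, -0.085]
contact_force: [1.0, 0.4, -2.3]
opening: 0.0259
grip_force: 40.0
t 11.0 p [0.4257 0.0432 0.0311] rpy [ 3.142e+00 -1.000e-03 -8.500e-02] open 0.0254 grip 40.0 F [ 1.4 -0.2 -4. ] q [-0.08  0.47  2.03 -0.    0.64  1.58]
```

View pics/w3.png

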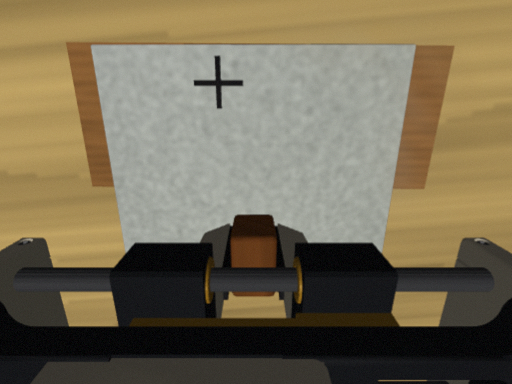

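The cross is at (218.5,82.5) and the door's rear corners are at (92,45) and (414,45). I'll crop the knob in both fixed views to place the punch accurately.

Run:
```python
from h import *
np.set_printoptions(precision=4,suppress=True)
c=load('w3.png'); W=px2w(c,[(218.5,82.5),(92,45),(414,45)],.015)
s=robot.observe(); A=R.from_euler('xyz',s["tool_rot"]).as_matrix()
print(W,(W-s["tool_pos"])@A)
a=cv2.imread('pics/top1.png')[205:245,345:385]; b=cv2.imread('pics/scene1.png')[140:180,105:155]
f=lambda i:cv2.convertScaleAbs(cv2.resize(i,None,fx=10,fy=10,interpolation=cv2.INTER_CUBIC),alpha=2.0)
a=f(a); b=f(b)[:, :400]
cv2.imwrite('pics/knob.png',np.hstack([a,b]))
```

```text
[[ 0.5216  0.0552  0.015 ]
 [ 0.5466  0.1222  0.015 ]
 [ 0.5317 -0.0543  0.015 ]] [[ 0.0945 -0.0202  0.0162]
 [ 0.1137 -0.089   0.0162]
 [ 0.1139  0.0881  0.0162]]
```

View pics/knob.png

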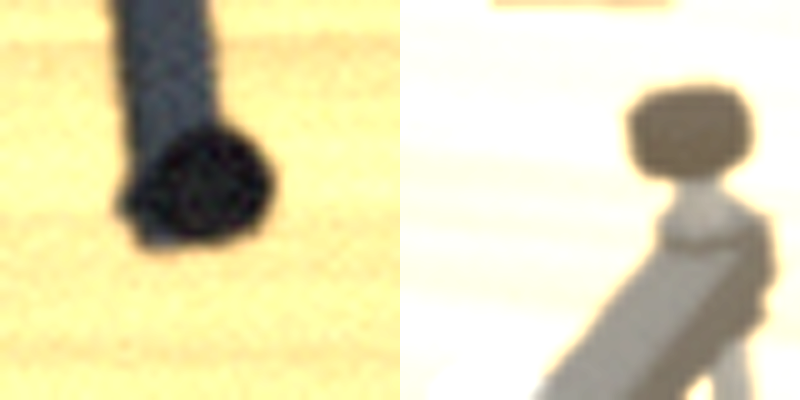

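The top crop shows the knob disc centred at (213,183) with a diameter of 122. The scene crop shows it centred at (690,132). That gives original pixels (365.85,222.85) and (133.55,152.7).

```bash
python3 - <<'E'
from h import *
from scipy.optimize import least_squares
np.set_printoptions(precision=4,suppress=True)
t=load('top1.png'); s=load('scene1.png')
print(px2w(t,[(365.85,222.85)],.15), px2w(s,[(133.55,152.7)],.141))
f=lambda x:np.r_[(w2px(t,[x[0],x[1],.15])[0]-(365.85,222.85)),(w2px(s,[x[0],x[1],.141])[0]-(133.55,152.7))]
r=least_squares(f,[.52,-.35]); print(r.x,r.fun)
# scene cross-check of tins known from wrist at start
print(px2w(t,(np.array([(332,367),(409,370)])+.5)/1.5625-.5,.075), w2px(s,[[.4915,-.046,.075],[.5026,.110,.075]]))
E
python3 d.py
```

```text
[[ 0.5195 -0.3561  0.15  ]] [[ 0.5206 -0.3575  0.141 ]]
[ 0.52   -0.3569] [ 0.2736 -0.1977  0.2949 -0.0773]
[[ 0.4987  0.1108  0.075 ]
 [ 0.4887 -0.0436  0.075 ]] [[244.496  180.7726]
 [300.1975 190.005 ]]
t 11.0 p [0.4257 0.0432 0.0311] rpy [ 3.142e+00 -1.000e-03 -8.500e-02] open 0.0254 grip 40.0 F [ 1.4 -0.2 -4. ] q [-0.08  0.47  2.03 -0.    0.64  1.58]
```

```bash
python3 -m jog '[[[1,0,0,0,0],[1,0,0,0,0],[1,0,0,0,0],[1,0,0,0,0],[1,0,0,-0.03,0]]]'
python3 -m jog '[[[1,0,0,-0.04,0],[1,0,0,-0.08,0],[1,0,0,-0.08,-0.1],[1,0,0,-0.08,-0.2],[1,0,0,-0.08,-0.3]]]'
python3 -m jog '[[[1,0,0,0,-0.12],[1,0,0,0,-0.24],[1,0,0,0,-0.36],[1,0,0,0,-0.48],[1,0,0,0,-0.6]]]'
python3 -m jog '[[[1,0,0,0,-0.12],[1,0,0,0,-0.24],[1,0,0,0,-0.36],[1,0,0,0,-0.48],[1,0,0,0,-0.6]]]'
python3 -m jog '[[[1,0,0,0,-0.12],[1,0,0,0,-0.24],[1,0,0,0,-0.36],[1,0,0,0,-0.48],[1,0,0,0,-0.6]]]'
python3 -m jog '[[[1,0,0,0,-0.12],[1,0,0,0,-0.24],[1,0,0,0,-0.36],[1,0,0,0,-0.48],[1,0,0,0,-0.6]]]'
python3 -m jog '[[[1,0,0,0,-0.12],[1,0,0,0,-0.24],[1,0,0,0,-0.36],[1,0,0,0,-0.441],[1,0,0,0,-0.441]]]'
python3 d.py .4205 .0435 .031 3.0566
```

```text
time: 11.38
tool_pos: [0.4222, 0.0433, 0.0576]
tool_rot: [3.141, 0.009, -0.086]
contact_force: [-0.4, -1.1, -0.8]
opening: 0.0545
grip_force: 0.0
time: 11.8
tool_pos: [0.4255, 0.0432, 0.1419]
tool_rot: [3.141, -0.002, 0.22]
contact_force: [0.6, 0.0, -0.5]
opening: 0.0879
grip_force: 0.0
time: 12.22
tool_pos: [0.425, 0.0433, 0.1409]
tool_rot: [3.141, 0.0, 0.821]
contact_force: [-0.0, 0.2, 0.1]
opening: 0.0917
grip_force: 0.0
time: 12.63
tool_pos: [0.425, 0.0433, 0.1409]
tool_rot: [3.142, 0.0, 1.421]
contact_force: [-0.0, -0.6, 1.9]
opening: 0.0919
grip_force: 0.0
time: 13.05
tool_pos: [0.425, 0.0433, 0.1409]
tool_rot: [3.142, 0.0, 2.021]
contact_force: [-0.7, -0.1, -0.1]
opening: 0.0918
grip_force: 0.0
time: 13.47
tool_pos: [0.425, 0.0433, 0.1409]
tool_rot: [-3.142, 0.0, 2.621]
contact_force: [-0.1, 1.1, -0.5]
opening: 0.0921
grip_force: 0.0
time: 13.88
tool_pos: [0.425, 0.0433, 0.1409]
tool_rot: [-3.141, 0.0, 3.059]
contact_force: [-0.3, 0.2, -0.3]
opening: 0.0917
grip_force: 0.0
t 13.9 p [0.425  0.0433 0.1409] rpy [-3.141  0.     3.059] open 0.0917 grip 0.0 F [-0.3  0.2 -0.3] q [-0.08  0.28  1.91 -0.    0.95 -1.57]
shift [ 4.500e-03 -1.000e-04  1.099e-01] turn 0.0020
```

```bash
python3 -m jog '[[[1,0.004,0,0.03,0.002],[1,0.004,0,0.07,0.002],[1,0.004,0,0.1,0.002],[1,0.004,0,0.11,0.002],[-1,0.004,0,0.11,0.002]]]' 40
python3 -m jog '[[[-1,0,0,0,0],[-1,0,0,0,0],[-1,0,0,0,0],[-1,0,0,0,0],[-1,0,0,0,0]]]' 40
python3 -m jog '[[[-1,0,0,0,0],[-1,0,0,0,0],[-1,0,0,0,0],[-1,0,0,0,0],[-1,0,0,0,0]]]' 40
python3 d.py .42 -.3687 .031 3.0566
```

```text
time: 14.3
tool_pos: [0.4191, 0.0437, 0.0286]
tool_rot: [-3.141, -0.006, 3.051]
contact_force: [-0.7, 0.2, 0.8]
opening: 0.0882
grip_force: 0.0
time: 14.72
tool_pos: [0.4214, 0.0436, 0.0318]
tool_rot: [-3.142, 0.002, 3.054]
contact_force: [-0.4, -0.3, -0.1]
opening: 0.0565
grip_force: 0.0
time: 15.13
tool_pos: [0.4209, 0.0436, 0.031]
tool_rot: [-3.141, 0.0, 3.054]
contact_force: [-1.1, 0.3, 0.7]
opening: 0.0258
grip_force: 40.0
t 15.1 p [0.4209 0.0436 0.031 ] rpy [-3.141  0.     3.054] open 0.0258 grip 40.0 F [-1.1  0.3  0.7] q [-0.08  0.47  2.04 -0.    0.63 -1.56]
shift [-0.0352 -0.4108 -0.    ] turn -0.0027
```

```bash
python3 -m jog '[[[-1,-0.002,-0.02,0,0],[-1,-0.004,-0.05,0,0],[-1,-0.007,-0.08,0,0],[-1,-0.01,-0.11,0,0],[-1,-0.012,-0.14,0,0]]]'
python3 -m jog '[[[-1,-0.002,-0.03,0,0],[-1,-0.004,-0.06,0,0],[-1,-0.007,-0.09,0,0],[-1,-0.01,-0.12,0,0],[-1,-0.012,-0.15,0,0]]]'
python3 -m jog '[[[-1,-0.003,-0.03,0,0],[-1,-0.006,-0.06,0,0],[-1,-0.009,-0.09,0,0],[-1,-0.0115,-0.115,0,0],[-1,-0.0115,-0.121,0,0]]]'
python3 -m jog '[[[-1,0,0,0,0],[-1,0,0,0,0],[-1,0,0,0,0]]]'
python3 - <<'E'
from h import *
im,c=shot('scene','scene3.png'); im2,c=shot('top','top3.png')
f=lambda i:cv2.convertScaleAbs(cv2.resize(i,None,fx=4,fy=4,interpolation=cv2.INTER_CUBIC),alpha=1.2)
cv2.imwrite('pics/v3.png',np.hstack([f(im[130:260,70:170]),f(im2[150:280,300:400])]))
E
python3 d.py .42 -.3687 .031 3.0566
```

```text
time: 15.55
tool_pos: [0.4204, -0.0979, 0.031]
tool_rot: [3.141, 0.0, 3.054]
contact_force: [1.5, 0.6, 0.8]
opening: 0.0255
grip_force: 40.0
time: 15.97
tool_pos: [0.4191, -0.2484, 0.031]
tool_rot: [3.141, -0.0, 3.054]
contact_force: [0.1, 3.0, 1.5]
opening: 0.0257
grip_force: 40.0
time: 16.38
tool_pos: [0.4203, -0.3727, 0.031]
tool_rot: [-3.139, 0.002, 3.051]
contact_force: [-0.2, -0.2, 0.6]
opening: 0.026
grip_force: 40.0
time: 16.63
tool_pos: [0.4202, -0.3678, 0.031]
tool_rot: [3.142, -0.0, 3.054]
contact_force: [-0.9, -1.8, 1.0]
opening: 0.0261
grip_force: 40.0
t 16.7 p [ 0.4202 -0.3676  0.031 ] rpy [ 3.141 -0.     3.055] open 0.0256 grip 40.0 F [-1.  -1.5  1.1] q [-0.86  0.64  1.66 -0.    0.84 -2.34]
shift [ 0.0001 -0.0011  0.    ] turn -0.0016
```

View pics/v3.png

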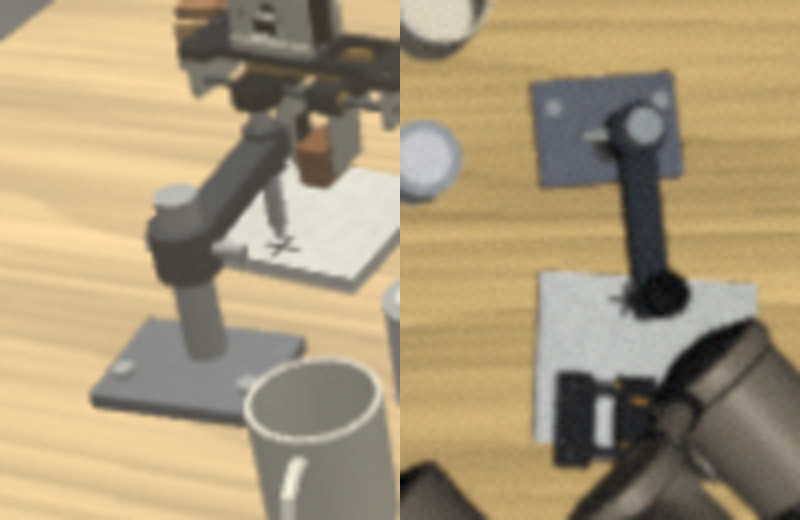

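The scene crop shows the point's tip at about (280,234), just above the cross at (283,245), with the door lying flat.

Run:
```python
from h import *
im=cv2.imread('pics/scene3.png')[180:200,125:155]
cv2.imwrite('pics/v4.png',cv2.resize(im,None,fx=24,fy=24,interpolation=cv2.INTER_CUBIC))
s=load('scene3.png'); print(px2w(s,[(139.6,188.1)],.023),px2w(s,[(140.4,190.9)],.015))
```

```text
[[ 0.52017055 -0.35786637  0.023     ]] [[ 0.52249977 -0.35541727  0.015     ]]
```

View pics/v4.png

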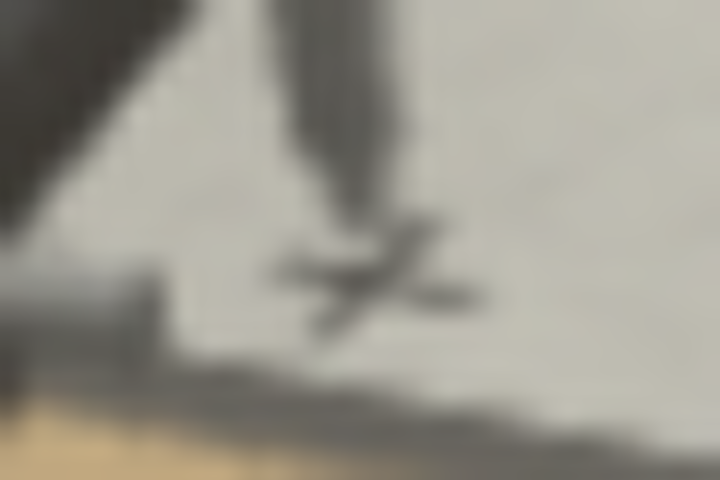

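```bash
python3 - <<'E'
from h import *
s=load('scene3.png'); print(px2w(s,[(139.19,189.1)],.023),px2w(s,[(140.27,191.2)],.015))
E
python3 -m jog '[[[-1,0,-0.002,0,0],[-1,0,-0.003,0,0],[-1,0,-0.003,0,0]]]'
python3 -m jog '[[[-1,0,0,0,0],[-1,0,0,0,0],[-1,0,0,0,0]]]'
```

```text
[[ 0.52542958 -0.35662761  0.023     ]] [[ 0.52407427 -0.35507484  0.015     ]]
time: 16.98
tool_pos: [0.42, -0.3709, 0.031]
tool_rot: [3.141, -0.001, 3.055]
contact_force: [0.8, 3.9, 3.8]
opening: 0.0256
grip_force: 40.0
time: 17.23
tool_pos: [0.4199, -0.3715, 0.031]
tool_rot: [3.141, -0.0, 3.054]
contact_force: [-0.5, 3.1, 3.8]
opening: 0.0257
grip_force: 40.0
```

```bash
python3 -m jog '[[[1,0,0,0,0],[1,0,0,0,0],[1,0,0,0,0],[1,0,0,0,0],[1,0,0,-0.03,0]]]'
python3 -m jog '[[[-1,0,0,-0.04,0],[-1,0,0,-0.08,0],[-1,0,0,-0.12,0],[-1,0,0,-0.13,0],[-1,0,0,-0.13,0]]]' 30
python3 - <<'E'
from h import *
im,c=shot('scene','scene4.png')
f=lambda i:cv2.resize(i,None,fx=8,fy=8,interpolation=cv2.INTER_CUBIC)
cv2.imwrite('pics/v5.png',f(im[140:205,105:195]))
E
python3 d.py .521 -.3575 .19 3.0566 .521 -.3575 .16 3.0566
```

```text
time: 17.65
tool_pos: [0.4175, -0.3695, 0.0564]
tool_rot: [3.135, -0.007, 3.053]
contact_force: [-0.5, 1.8, -0.5]
opening: 0.0544
grip_force: 0.0
time: 18.07
tool_pos: [0.4211, -0.3735, 0.1949]
tool_rot: [-3.136, 0.006, 3.054]
contact_force: [-0.3, -0.3, -0.9]
opening: 0.0303
grip_force: 0.0
t 18.1 p [ 0.4203 -0.3725  0.1922] rpy [-3.139e+00  2.000e-03  3.054e+00] open 0.0262 grip 0.0 F [-0.6  0.7 -0. ] q [-0.86  0.44  1.49 -0.    1.21 -2.34]
shift [-0.099   0.0237  0.0022] turn -0.0030
shift [ 0.   -0.    0.03] turn 0.0000
```

View pics/v5.png

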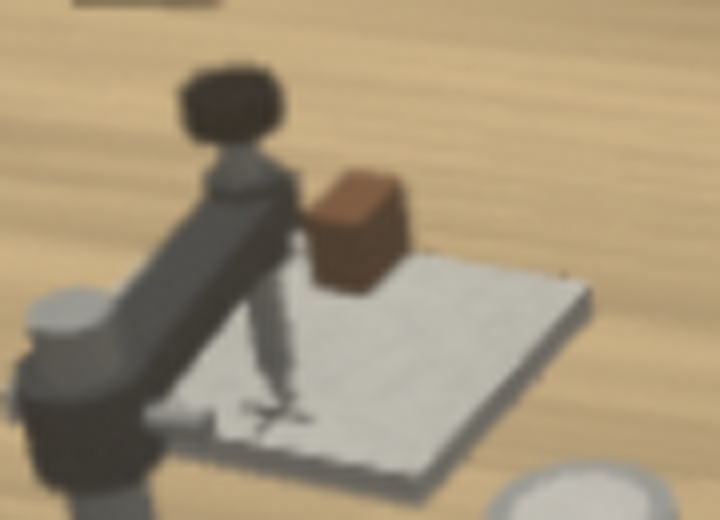

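Run:
```python
from h import *
s=load('scene4.png'); f=lambda P:((w2px(s,P)-[105,140]+.5)*8-.5).round(0)
print('knob mid, tip, contact:',f([[.5215,-.357,.141],[.5215,-.357,.023],[.5215,-.357,.015]]))
print('knob mid meas',px2w(s,[(105+232.5/8-.5,140+104.5/8-.5)],.141),'tip',px2w(s,[(140.44,189.56)],.023),'cross',px2w(s,[(105+278.5/8-.5,140+413.5/8-.5)],.015))
```

```text
knob mid, tip, contact: [[232. 106.]
 [281. 391.]
 [284. 409.]]
knob mid meas [[ 0.51987463 -0.35787639  0.141     ]] tip [[ 0.52685572 -0.35187381  0.023     ]] cross [[ 0.52467029 -0.35790787  0.015     ]]
```

The cross looks about 3 mm off in y. That is inside tolerance, but I'll re-grip and shift it for margin.

```bash
python3 -m jog '[[[1,0,0,0,0],[1,0,0,0,0],[1,0,0,0.04,0],[1,0,0,0.08,0],[1,0,0,0.12,0]]]' 40
python3 -m jog '[[[1,0,0,0.03,0],[1,0,0,0.04,0],[-1,0,0,0.04,0],[-1,0,0,0.04,0],[-1,0,0,0.04,0]]]'
python3 -m jog '[[[-1,0,0,0,0],[-1,0,0,0,0],[-1,0,0,0,0],[-1,0,0,0,0],[-1,0,0,0,0]]]'
python3 -m jog '[[[-1,0,0,0,0],[-1,0,0,0,0],[-1,0,0.0015,0,0],[-1,0,0.003,0,0],[-1,0,0.003,0,0]]]'
python3 -m jog '[[[-1,0,0,0,0],[-1,0,0,0,0],[-1,0,0,0,0]]]'
```

```text
time: 18.53
tool_pos: [0.4194, -0.3713, 0.0685]
tool_rot: [3.141, -0.001, 3.054]
contact_force: [-0.4, 0.2, -1.0]
opening: 0.0554
grip_force: 0.0
time: 18.95
tool_pos: [0.4208, -0.3729, 0.0326]
tool_rot: [-3.14, 0.002, 3.054]
contact_force: [-0.4, -0.1, 0.5]
opening: 0.0574
grip_force: 0.0
time: 19.37
tool_pos: [0.4201, -0.372, 0.0316]
tool_rot: [-3.141, 0.001, 3.054]
contact_force: [0.6, 0.4, 4.6]
opening: 0.0259
grip_force: 40.0
time: 19.78
tool_pos: [0.4206, -0.3696, 0.0316]
tool_rot: [-3.14, 0.001, 3.053]
contact_force: [-0.6, -2.9, 5.5]
opening: 0.0259
grip_force: 40.0
time: 20.03
tool_pos: [0.4206, -0.3696, 0.0315]
tool_rot: [-3.14, 0.001, 3.053]
contact_force: [-0.0, -2.6, 5.8]
opening: 0.0261
grip_force: 40.0
```

```bash
python3 -m jog '[[[1,0,0,0,0],[1,0,0,0,0],[1,0,0,0,0],[1,0,0,0,0],[1,0,0,-0.03,0]]]'
python3 -m jog '[[[-1,0,0,-0.04,0],[-1,0,0,-0.08,0],[-1,0,0,-0.12,0],[-1,0,0,-0.13,0],[-1,0,0,-0.13,0]]]' 30
python3 -m jog '[[[-1,-0.03,0.006,0,0],[-1,-0.06,0.012,0,0],[-1,-0.09,0.02,0,0],[-1,-0.099,0.0205,0,0],[-1,-0.099,0.0205,0,0]]]'
python3 -m jog '[[[-1,0,0,0,0],[-1,0,0,0.01,0],[-1,0,0,0.02,0],[-1,0,0,0.025,0],[-1,0,0,0.025,0]]]'
python3 d.py .521 -.357 .16 3.054
```

```text
time: 20.45
tool_pos: [0.4177, -0.3659, 0.0562]
tool_rot: [3.134, -0.008, 3.054]
contact_force: [-1.0, 1.0, -0.5]
opening: 0.0545
grip_force: 0.0
time: 20.87
tool_pos: [0.4214, -0.3701, 0.1947]
tool_rot: [-3.136, 0.005, 3.054]
contact_force: [-0.0, 0.4, -1.1]
opening: 0.0305
grip_force: 0.0
time: 21.28
tool_pos: [0.5219, -0.3559, 0.1883]
tool_rot: [3.14, -0.002, 3.056]
contact_force: [-0.9, -0.4, 0.0]
opening: 0.0009
grip_force: 0.0
time: 21.7
tool_pos: [0.519, -0.3568, 0.1638]
tool_rot: [3.139, -0.003, 3.053]
contact_force: [-0.3, 0.1, -1.1]
opening: 0.0006
grip_force: 0.0
t 21.7 p [ 0.519  -0.3568  0.1638] rpy [ 3.139e+00 -3.000e-03  3.053e+00] open 0.0006 grip 0.0 F [-0.3  0.1 -1.1] q [-0.72  0.59  1.31 -0.    1.24 -2.21]
shift [-0.002  -0.0001  0.0038] turn -0.0012
```

```bash
python3 -m jog '[[[-1,-0.001,0,0.004,0],[-1,-0.001,0,0.008,0],[-1,-0.001,0,0.01,0],[-1,-0.001,0,0.012,0],[-1,-0.001,0,0.014,0]]]'
python3 -m jog '[[[-1,0,0,0.001,0],[-1,0,0,0.002,0],[-1,0,0,0.002,0],[-1,0,0,0.002,0]]]'
```

```text
time: 22.12
tool_pos: [0.5217, -0.3576, 0.1526]
tool_rot: [-3.14, 0.001, 3.054]
contact_force: [-0.9, 0.4, 6.1]
opening: 0.0007
grip_force: 2.7
time: 22.45
tool_pos: [0.5217, -0.3576, 0.1509]
tool_rot: [-3.14, 0.001, 3.054]
contact_force: [-1.5, -0.0, 5.5]
opening: 0.0005
grip_force: 3.1
```

```bash
python3 -m jog '[[[-1,0,0,0.001,0],[-1,0,0,0.002,0],[-1,0,0,0.003,0],[-1,0,0,0.003,0],[-1,0,0,0.003,0]]]'
python3 -m jog '[[[-1,0,0,0.001,0],[-1,0,0,0.002,0],[-1,0,0,0.002,0],[-1,0,0,0.002,0]]]'
```

```text
time: 22.87
tool_pos: [0.5218, -0.3576, 0.15]
tool_rot: [-3.139, 0.002, 3.054]
contact_force: [-5.6, 3.1, 17.1]
opening: 0.0007
grip_force: 8.8
time: 23.2
tool_pos: [0.5219, -0.3577, 0.1499]
tool_rot: [-3.138, 0.003, 3.054]
contact_force: [-7.5, 4.2, 26.9]
opening: 0.0005
grip_force: 13.5
```

The punch struck the door: it stopped hard 8 mm down and the force rose to 27 N. Now back to the pull.

```bash
python3 -m jog '[[[-1,0,0,-0.01,0],[-1,0,0,-0.03,0],[-1,0,0,-0.045,0],[-1,0,0,-0.045,0],[0.2,0,0,-0.045,0]]]' 
python3 -m jog '[[[0.2,0.03,-0.006,0,0],[0.2,0.06,-0.012,0,0],[0.2,0.09,-0.02,0,0],[0.2,0.1,-0.0205,0,0],[0.2,0.1,-0.0205,0,0]]]'
python3 d.py .4205 -.3696 .031 3.054
```

```text
time: 23.62
tool_pos: [0.5218, -0.3572, 0.1901]
tool_rot: [-3.141, 0.001, 3.054]
contact_force: [-0.3, 0.3, -0.5]
opening: 0.0038
grip_force: 0.0
time: 24.03
tool_pos: [0.4178, -0.3686, 0.1888]
tool_rot: [3.14, -0.002, 3.051]
contact_force: [1.6, -0.6, 0.0]
opening: 0.0357
grip_force: 0.0
t 24.0 p [ 0.4178 -0.3686  0.1888] rpy [ 3.140e+00 -2.000e-03  3.051e+00] open 0.0357 grip 0.0 F [ 1.6 -0.6  0. ] q [-0.86  0.44  1.5  -0.    1.2  -2.34]
shift [-0.0027 -0.0008  0.1578] turn -0.0027
```

```bash
python3 -m jog '[[[1,0,0,0,0],[1,0,0,0.03,0],[1,0,0,0.06,0],[1,0,0,0.09,0],[1,0,0,0.12,0]]]' 45
python3 -m jog '[[[1,0,0,0.03,0],[1,0,0,0.038,0],[-1,0,0,0.038,0],[-1,0,0,0.038,0],[-1,0,0,0.038,0]]]'
python3 -m jog '[[[-1,0,0,0,0],[-1,0,0,0,0],[-1,0,0,0,0],[-1,0,0,0,0],[-1,0,0,0,0]]]'
python3 -m jog '[[[-1,0,0,0,0],[-1,0,0,0,0],[-1,0,0,0,0]]]'
python3 d.py .41 .369 .031 3.054
```

```text
time: 24.45
tool_pos: [0.4216, -0.3685, 0.0683]
tool_rot: [-3.141, 0.001, 3.055]
contact_force: [-0.9, -1.0, 0.3]
opening: 0.069
grip_force: 0.0
time: 24.87
tool_pos: [0.4215, -0.3697, 0.0336]
tool_rot: [-3.139, 0.002, 3.054]
contact_force: [0.0, -0.5, 0.6]
opening: 0.0715
grip_force: 0.0
time: 25.28
tool_pos: [0.4203, -0.3691, 0.0324]
tool_rot: [-3.141, 0.001, 3.054]
contact_force: [0.2, -0.2, -0.0]
opening: 0.0384
grip_force: 0.0
time: 25.53
tool_pos: [0.4202, -0.369, 0.0321]
tool_rot: [-3.141, 0.0, 3.054]
contact_force: [0.3, 0.5, 1.0]
opening: 0.0255
grip_force: 45.0
t 25.5 p [ 0.4202 -0.369   0.0321] rpy [-3.141  0.     3.054] open 0.0255 grip 45.0 F [0.3 0.5 1. ] q [-0.86  0.64  1.66 -0.    0.84 -2.34]
shift [0.0749 0.7342 0.0011] turn -0.0003
```

```bash
python3 -m jog '[[[-1,0.002,0.02,0,0],[-1,0.005,0.05,0,0],[-1,0.009,0.08,0,0],[-1,0.012,0.115,0,0],[-1,0.015,0.15,0,0]]]'
python3 -m jog '[[[-1,0.003,0.03,0,0],[-1,0.006,0.06,0,0],[-1,0.009,0.09,0,0],[-1,0.012,0.12,0,0],[-1,0.015,0.15,0,0]]]'
python3 -m jog '[[[-1,0.003,0.03,0,0],[-1,0.006,0.06,0,0],[-1,0.009,0.09,0,0],[-1,0.012,0.12,0,0],[-1,0.015,0.15,0,0]]]'
python3 -m jog '[[[-1,0.003,0.03,0,0],[-1,0.006,0.06,0,0],[-1,0.009,0.09,0,0],[-1,0.012,0.12,0,0],[-1,0.015,0.15,0,0]]]'
python3 d.py .41 .369 .031 3.054
```

```text
time: 25.95
tool_pos: [0.4183, -0.2174, 0.0321]
tool_rot: [-3.141, 0.001, 3.052]
contact_force: [1.8, -1.1, -1.3]
opening: 0.0255
grip_force: 45.0
time: 26.37
tool_pos: [0.4166, -0.0663, 0.032]
tool_rot: [-3.141, 0.001, 3.053]
contact_force: [0.4, -1.3, -1.4]
opening: 0.0259
grip_force: 45.0
time: 26.78
tool_pos: [0.4148, 0.0846, 0.0321]
tool_rot: [-3.141, 0.0, 3.054]
contact_force: [1.0, -2.4, -1.5]
opening: 0.026
grip_force: 45.0
time: 27.2
tool_pos: [0.4128, 0.2353, 0.0321]
tool_rot: [-3.141, 0.0, 3.054]
contact_force: [0.6, -3.0, 1.6]
opening: 0.0252
grip_force: 45.0
t 27.2 p [0.4128 0.2353 0.0321] rpy [-3.141  0.     3.054] open 0.0252 grip 45.0 F [ 0.6 -3.   1.6] q [ 0.36  0.53  1.9  -0.    0.71 -1.13]
shift [0.0145 0.1329 0.0011] turn -0.0003
```

```bash
python3 -m jog '[[[-1,0.003,0.03,0,0],[-1,0.006,0.06,0,0],[-1,0.009,0.09,0,0],[-1,0.012,0.12,0,0],[-1,0.014,0.133,0,0]]]'
python3 -m jog '[[[-1,0,0,0,0],[1,0,0,0,0],[1,0,0,0,0],[1,0,0,0,0],[1,0,0,0,0]]]'
python3 -m jog '[[[1,0,0,-0.03,0],[1,0,0,-0.06,0],[1,0,0,-0.09,0],[1,0,0,-0.12,0],[1,0,0,-0.14,0]]]'
python3 -m jog '[[[1,0,-0.04,0,0],[1,0,-0.08,0,0],[1,0,-0.12,0,0],[1,0,-0.16,0,0],[1,0,-0.2,0,0]]]'
python3 -m jog '[[[1,0,-0.04,0,0],[1,0,-0.08,0,0],[1,0,-0.12,0,0],[1,0,-0.16,0,0],[1,0,-0.17,0,0]]]'
python3 - <<'E'
from h import *
im,c=shot('top','top5.png')
cv2.imwrite('pics/v6.png',cv2.resize(im[110:310,90:390],None,fx=2.6,fy=2.6,interpolation=cv2.INTER_CUBIC))
E
python3 d.py .645 .213 .16 3.054 .645 .213 .042 3.054
```

```text
time: 27.62
tool_pos: [0.4107, 0.3708, 0.0321]
tool_rot: [3.14, 0.001, 3.056]
contact_force: [1.0, -8.3, 14.8]
opening: 0.0257
grip_force: 45.0
time: 28.03
tool_pos: [0.4108, 0.3663, 0.0318]
tool_rot: [-3.141, -0.001, 3.052]
contact_force: [-0.4, 0.0, 1.0]
opening: 0.048
grip_force: 0.0
time: 28.45
tool_pos: [0.4116, 0.3672, 0.1748]
tool_rot: [3.14, 0.002, 3.052]
contact_force: [0.6, 0.1, -0.6]
opening: 0.0812
grip_force: 0.0
time: 28.87
tool_pos: [0.3923, 0.1662, 0.1719]
tool_rot: [-3.141, 0.0, 3.053]
contact_force: [0.8, 0.1, -0.3]
opening: 0.0918
grip_force: 0.0
time: 29.28
tool_pos: [0.3773, -0.0055, 0.172]
tool_rot: [-3.14, 0.0, 3.049]
contact_force: [-0.1, 1.1, 0.7]
opening: 0.0917
grip_force: 0.0
t 29.3 p [ 0.3775 -0.0051  0.172 ] rpy [-3.14   0.     3.048] open 0.0917 grip 0.0 F [ 1.3 -0.5 -0.6] q [-0.22  0.15  1.99 -0.    1.01 -1.69]
shift [-0.246   0.2421  0.012 ] turn -0.0059
shift [ 0.    -0.     0.118] turn 0.0000
```

View pics/v6.png

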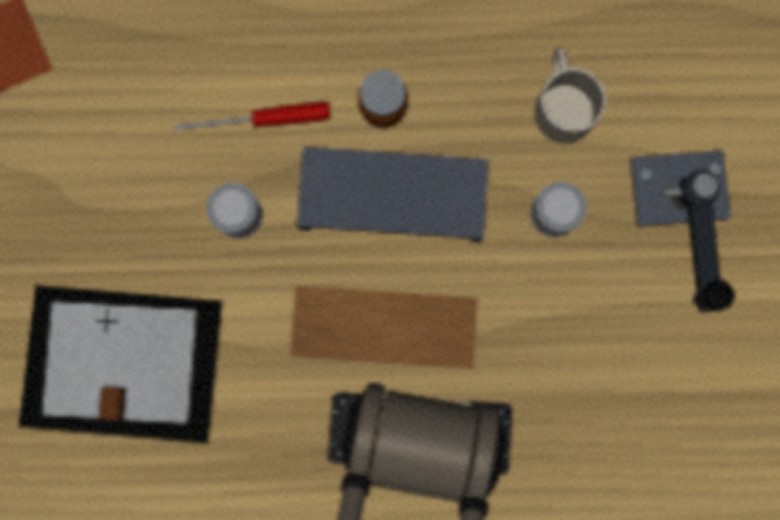

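The door lies square inside the mat. Both tins are where I left them, at (233,209) and (559,208). Next I bring tin A back.

```bash
python3 -m jog '[[[1,-0.028,0.027,0,0],[1,-0.056,0.054,0,0],[1,-0.084,0.081,0,0],[1,-0.112,0.108,0,0],[1,-0.14,0.135,0,0]]]'
python3 -m jog '[[[1,-0.028,0.027,0,0],[1,-0.056,0.054,0,0],[1,-0.084,0.081,0,0],[1,-0.108,0.107,0.02,0],[1,-0.108,0.107,0.04,0]]]'
python3 d.py .647 .2135 .042 3.054
```

```text
time: 29.75
tool_pos: [0.5304, 0.1229, 0.1718]
tool_rot: [-3.141, -0.0, 3.053]
contact_force: [0.9, -0.5, 0.8]
opening: 0.0919
grip_force: 0.0
time: 30.17
tool_pos: [0.6503, 0.2231, 0.131]
tool_rot: [3.139, 0.005, 3.056]
contact_force: [-1.4, -1.1, 0.4]
opening: 0.0917
grip_force: 0.0
t 30.2 p [0.6503 0.2231 0.131 ] rpy [3.139 0.005 3.056] open 0.0917 grip 0.0 F [-1.4 -1.1  0.4] q [ 0.22  0.72  1.16  0.    1.25 -1.27]
shift [ 0.0024 -0.0098  0.089 ] turn 0.0019
```

```bash
python3 -m jog '[[[1,0.002,-0.009,0.01,0],[1,0.002,-0.009,0.03,0],[1,0.002,-0.009,0.06,0],[1,0.002,-0.009,0.088,0],[-1,0.002,-0.009,0.088,0]]]' 25
python3 -m jog '[[[-1,0,0,0,0],[-1,0,0,0,0],[-1,0,0,0,0],[-1,0,0,0,0],[-1,0,0,0,0]]]' 25
python3 -m jog '[[[-1,0,0,0,0],[-1,0,0,-0.03,0],[-1,0,0,-0.06,0],[-1,0,0,-0.09,0],[-1,0,0,-0.11,0]]]'
python3 d.py .5016 .092 .15 3.054 .5016 .092 .043 3.054
```

```text
time: 30.58
tool_pos: [0.6395, 0.209, 0.0374]
tool_rot: [-3.138, -0.011, 3.053]
contact_force: [-1.6, -0.2, -1.5]
opening: 0.0885
grip_force: 0.0
time: 31.0
tool_pos: [0.6449, 0.2104, 0.0462]
tool_rot: [3.14, 0.004, 3.054]
contact_force: [-0.3, 1.7, 4.5]
opening: 0.0596
grip_force: 25.0
time: 31.42
tool_pos: [0.6444, 0.2097, 0.1572]
tool_rot: [3.141, 0.003, 3.054]
contact_force: [0.5, -0.1, -2.7]
opening: 0.0596
grip_force: 25.0
t 31.4 p [0.6444 0.2097 0.1572] rpy [3.141e+00 3.000e-03 3.054e+00] open 0.0596 grip 25.0 F [ 0.5 -0.1 -2.7] q [ 0.2   0.68  1.16 -0.    1.29 -1.28]
shift [ 0.1319 -0.1298  0.0072] turn -0.0002
shift [ 0.    -0.     0.107] turn 0.0000
```

```bash
python3 -m jog '[[[-1,0.026,-0.026,0,0],[-1,0.053,-0.052,0,0],[-1,0.08,-0.078,0,0],[-1,0.106,-0.104,0,0],[-1,0.132,-0.13,0,0]]]'
python3 -m jog '[[[-1,0,0,0.02,0],[-1,0,0,0.05,0],[-1,0,0,0.08,0],[-1,0,0,0.1,0],[-1,0,0,0.11,0]]]'
python3 -m jog '[[[-1,0,0,0,0],[1,0,0,0,0],[1,0,0,0,0],[1,0,0,0,0],[1,0,0,0,0]]]'
python3 -m jog '[[[1,0,0,-0.02,0],[1,0,0,-0.05,0],[1,0,0,-0.08,0],[1,0,0,-0.11,0],[1,0,0,-0.125,0]]]'
python3 d.py .638 -.1875 .17 3.054
```

```text
time: 31.83
tool_pos: [0.4989, 0.0908, 0.154]
tool_rot: [-3.141, -0.0, 3.054]
contact_force: [1.3, -0.9, -2.0]
opening: 0.0594
grip_force: 25.0
time: 32.25
tool_pos: [0.4997, 0.0912, 0.0429]
tool_rot: [-3.14, -0.003, 3.054]
contact_force: [-6.6, -3.2, 33.6]
opening: 0.0597
grip_force: 25.0
time: 32.67
tool_pos: [0.5013, 0.0918, 0.0446]
tool_rot: [3.142, 0.001, 3.054]
contact_force: [0.9, 0.2, -0.1]
opening: 0.0817
grip_force: 0.0
time: 33.08
tool_pos: [0.5023, 0.0919, 0.1729]
tool_rot: [3.141, 0.006, 3.054]
contact_force: [0.4, 0.2, 0.4]
opening: 0.0921
grip_force: 0.0
t 33.1 p [0.5023 0.0919 0.1729] rpy [3.141 0.006 3.054] open 0.0921 grip 0.0 F [0.4 0.2 0.4] q [ 0.03  0.37  1.66 -0.    1.1  -1.45]
shift [-0.1597 -0.2665  0.0029] turn -0.0000
```

```bash
python3 -m jog '[[[1,-0.02,-0.033,0,0],[1,-0.04,-0.066,0,0],[1,-0.06,-0.1,0,0],[1,-0.08,-0.133,0,0],[1,-0.1,-0.166,0,0]]]'
python3 -m jog '[[[1,-0.02,-0.033,0,0],[1,-0.04,-0.066,0,0],[1,-0.06,-0.1,0,0],[1,-0.06,-0.1,0.02,0],[1,-0.06,-0.1,0.04,0]]]'
python3 d.py .638 -.1875 .045 3.054
```

```text
time: 33.5
tool_pos: [0.5865, -0.084, 0.1696]
tool_rot: [-3.141, 0.001, 3.054]
contact_force: [0.8, 1.1, -0.1]
opening: 0.0917
grip_force: 0.0
time: 33.92
tool_pos: [0.6382, -0.1902, 0.1295]
tool_rot: [-3.14, 0.004, 3.051]
contact_force: [-0.2, 0.4, 0.0]
opening: 0.0919
grip_force: 0.0
t 33.9 p [ 0.6382 -0.1902  0.1295] rpy [-3.14   0.004  3.051] open 0.0919 grip 0.0 F [-0.2  0.4  0. ] q [-0.4   0.69  1.24 -0.    1.21 -1.88]
shift [0.0004 0.0027 0.0845] turn -0.0034
```

```bash
python3 -m jog '[[[1,0,0.002,0.02,0],[1,0,0.002,0.05,0],[1,0,0.002,0.075,0],[1,0,0.002,0.085,0],[-1,0,0.002,0.085,0]]]' 25
python3 -m jog '[[[-1,0,0,0,0],[-1,0,0,0,0],[-1,0,0,0,0],[-1,0,0,0,0],[-1,0,0,0,0]]]' 25
python3 -m jog '[[[-1,0,0,0,0],[-1,0,0,-0.03,0],[-1,0,0,-0.06,0],[-1,0,0,-0.09,0],[-1,0,0,-0.11,0]]]'
python3 d.py .492 -.022 .15 3.054 .492 -.022 .045 3.054
```

```text
time: 34.33
tool_pos: [0.6355, -0.1845, 0.0413]
tool_rot: [3.14, -0.005, 3.054]
contact_force: [-0.2, -0.1, 0.4]
opening: 0.0884
grip_force: 0.0
time: 34.75
tool_pos: [0.638, -0.186, 0.0457]
tool_rot: [-3.14, 0.003, 3.054]
contact_force: [-1.2, -1.5, 5.0]
opening: 0.0594
grip_force: 25.0
time: 35.17
tool_pos: [0.6375, -0.1851, 0.1564]
tool_rot: [-3.141, 0.002, 3.054]
contact_force: [0.9, -0.7, -4.2]
opening: 0.0595
grip_force: 25.0
t 35.2 p [ 0.6375 -0.1851  0.1564] rpy [-3.141e+00  2.000e-03  3.054e+00] open 0.0595 grip 25.0 F [ 0.9 -0.7 -4.2] q [-0.4   0.66  1.21  0.    1.27 -1.88]
shift [0.1592 0.1497 0.0064] turn -0.0002
shift [ 0.    -0.     0.105] turn 0.0000
```

```bash
python3 -m jog '[[[-1,0.026,0.025,0,0],[-1,0.053,0.05,0,0],[-1,0.08,0.075,0,0],[-1,0.106,0.1,0,0],[-1,0.132,0.125,0,0]]]'
python3 -m jog '[[[-1,0.027,0.025,0,0],[-1,0.027,0.025,0.03,0],[-1,0.027,0.025,0.06,0],[-1,0.027,0.025,0.09,0],[-1,0.027,0.025,0.109,0]]]'
python3 -m jog '[[[-1,0,0,0,0],[1,0,0,0,0],[1,0,0,0,0],[1,0,0,0,0],[1,0,0,0,0]]]'
python3 -m jog '[[[1,0,0,-0.02,0],[1,0,0,-0.05,0],[1,0,0,-0.08,0],[1,0,0,-0.11,0],[1,0,0,-0.15,0]]]'
python3 -m jog '[[[1,0.03,-0.03,0,0],[1,0.06,-0.06,0,0],[1,0.1,-0.09,0,0],[1,0.1,-0.13,0,0],[1,0.1,-0.17,0,0]]]'
python3 -m jog '[[[1,0,0,0,0],[1,0,0,0,0],[1,0,0,0,0]]]'
python3 - <<'E'
from h import *
im,c=shot('top','top7.png')
cv2.imwrite('pics/v7.png',cv2.resize(im[110:310,90:390],None,fx=2.6,fy=2.6,interpolation=cv2.INTER_CUBIC))
E
```

```text
time: 35.58
tool_pos: [0.5145, -0.0477, 0.1534]
tool_rot: [3.141, -0.002, 3.053]
contact_force: [0.4, -0.2, -3.9]
opening: 0.0592
grip_force: 25.0
time: 36.0
tool_pos: [0.4902, -0.021, 0.0428]
tool_rot: [3.141, -0.003, 3.054]
contact_force: [-1.9, 5.4, 33.0]
opening: 0.0595
grip_force: 25.0
time: 36.42
tool_pos: [0.4926, -0.022, 0.046]
tool_rot: [-3.141, 0.002, 3.054]
contact_force: [0.4, 0.6, 0.3]
opening: 0.0816
grip_force: 0.0
time: 36.83
tool_pos: [0.4908, -0.0217, 0.1959]
tool_rot: [3.141, -0.002, 3.054]
contact_force: [0.7, 0.2, 0.1]
opening: 0.0917
grip_force: 0.0
time: 37.25
tool_pos: [0.3755, -0.1793, 0.1961]
tool_rot: [-3.141, 0.001, 3.055]
contact_force: [1.5, 0.0, 0.2]
opening: 0.092
grip_force: 0.0
time: 37.5
tool_pos: [0.3776, -0.1791, 0.1953]
tool_rot: [3.142, 0.0, 3.053]
contact_force: [0.1, 0.5, 0.7]
opening: 0.0918
grip_force: 0.0
```

View pics/v7.png

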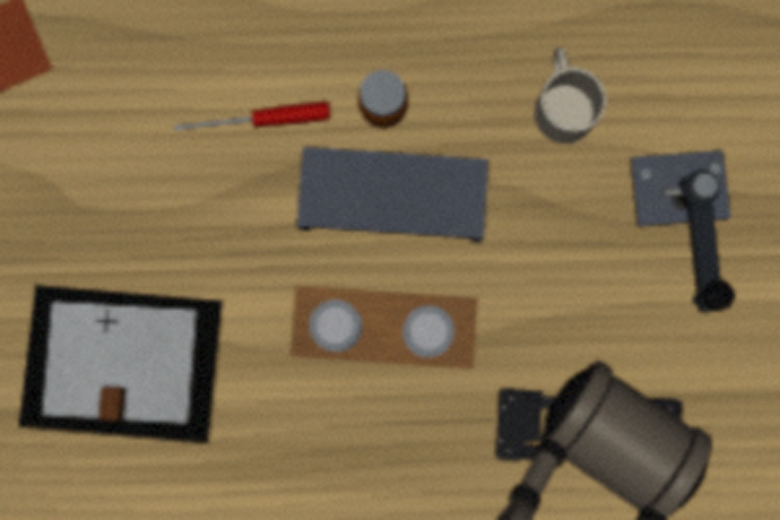

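The final picture shows both tins upright on the strip at (335,325) and (428,330), and the door square on the mat at about (120,363). The jar, the screwdriver and the mug have not moved.

```bash
python3 -c "
from cell import robot
print(robot.hand_in())"
```

```text
the job is handed in; nothing more can be done
None
```

I handed the job in at about 37.5 s: the punch struck the door with the cross about 2–3 mm off the point by my estimate (6 mm allowed), the door lies square on the mat, both tins stand on the strip, and the jar, screwdriver and mug were not moved; the hand-in returned no verdict.

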